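# Unlock the eccentric cam and push the pot slide home

## Task

Swing the red handle of the eccentric cam with your fingertips until the cam's low point faces the brass roller of the slide (the arm then points straight away from the slide), and only then push the slide forward by its blue plate until it is fully home against its stops, with the cam left at its low point. Do it all by pushing, lift or carry nothing: leave the white pot standing untouched in its nest on the slide, and leave the other things on the bench where they are.

Things in the scene. Friction and masses are not known exactly. Their poses are not given: they have to be found in the camera images.
- fixture: Aluminium base plate fixed to the bench, 350 x 130 x 10 mm; origin at the centre of its underside, on the bench top. Its +x axis is the slide's forward direction (from the blue push plate towards the cam); it points roughly to the robot's left, up to 0.3 rad either way. z up. Rails, slide and cam lie along its x axis (y = 0).
- cam_pivot (a point): Point on the vertical pivot axis of the cam, 48 mm above the bench, 75 mm along +x from the fixture's origin. The cam is a steel disc of 80 mm diameter, its centre 18 mm off the pivot, top at 41 mm height; a small red mark on its top edge shows the low point; the arm lies on its high side, top at 48 mm height, 20 mm wide.
- cam_handle (a point): Centre of the red upright handle pin on the end of the cam's arm: 17 mm diameter, from 48 to 101 mm above the bench (this point is 82 mm up); it goes round the pivot on a circle of 85 mm radius. Push it sideways at the pin with about 5 N; it stays where it is left. The low point of the cam lies opposite the handle, so it faces the roller when the handle is on the fixture's +x side of the pivot.
- cam (a joint): Angle of the cam about the vertical, rad: the direction of the handle seen from the pivot, counted anticlockwise from above from the fixture's +x axis. 0: low point at the roller, arm straight away from the slide. Starts between 1.4 and 2.1, with the handle on the robot's side of the fixture, so it has to be turned clockwise; hard stop at -0.10. Friction about 0.4 N m.
- push_plate (a point): Middle of the black rubber pad on the rear (-x) face of the slide's blue upright push plate; 83 mm above the bench. The plate is 64 mm wide, 8 mm thick and reaches from 28 to 108 mm above the bench. Push here along the fixture's +x; about 3 N moves it.
- slide (a joint): Travel of the slide along the fixture's +x, m: 0 back (start), 0.035 fully home against its stops. With the cam away from its low point the brass roller (20 mm diameter, on the slide's front) strikes the cam on the way.
- pot: White lidded specimen pot, 48 mm diameter, 83 mm high, loose, standing in a white ring nest (12 mm high) on the slide, its top 113 mm above the bench. Origin at the centre of its underside. Not to be touched; it rides along with the slide. Pot centre is 87 mm ahead (+x) of the pad.
- nest (a point): Centre of the nest's floor on the slide, 30 mm above the bench; moves with the slide.
- tube_a: Bystander: sample tube with blue cap, 30 mm diameter, 99 mm high, standing loose on the bench on the far side of the fixture. Origin at its foot.
- tube_b: Bystander: a second such tube, beside the first.
- label_roll: Bystander: white label roll, 80 mm diameter, 27 mm high, lying loose on the bench on the robot's side of the slide. Origin at its underside.
- spare_pot: Bystander: spare white specimen pot, 48 mm diameter, 83 mm high, at the right. Origin at its underside.
- timer: Bystander: white bench timer, 62 x 62 x 34 mm, at the back right. Origin at its underside.

How it is judged:
On the way, in this order (a step that is already met when the one before it is completed fails the run):
1. the cam is at its low point and the slide has not yet been pushed forward (value of joint cam below 0.35 rad and value of joint slide below 0.012 m), for 0.2 s.
2. the slide is fully home (value of joint slide above 0.032 m), for 0.2 s.
At the end, for the whole second after the job is handed in: The cam is within 0.35 rad of its low point, the slide is within 3 mm of its stops, and the pot stands upright and at rest in its nest (value of joint cam below 0.35 rad and value of joint slide above 0.032 m and horizontal distance between pot and nest below 0.01 m and angle between pot's own z axis and vertical below 0.12 rad and linear speed of pot below 0.02 m/s); the robot touches nothing.
It fails at once if the slide is pushed forward (over 12 mm) while the cam is not at its low point (value of joint slide above 0.012 m and value of joint cam above 0.45 rad).
It fails at once if the robot touches the pot on the slide (over 1 N) (contact force between any of the arm, the fingers and pot above 1 N).
It fails at once if the pot is lifted or tipped out of its nest (height (world z) of pot above 0.042 m or angle between pot's own z axis and vertical above 0.3 rad).
It fails at once if a bystander (tube, label roll, spare pot or timer) is moved by more than 25 mm (distance of any of tube_a, tube_b, label_roll, spare_pot, timer from where it was at the start of the episode above 0.025 m).
It also fails if it takes over 53 s, if anything falls off the work surface, if the arm or the gripper's body presses on something with over 40 N, if the wrist force passes 120 N, or if a joint passes its speed limit or range.

## Robot

A 6-joint arm with a two-finger parallel gripper is mounted at the origin on a cart in front of the work surface, level with it; the furniture and walls round the work are solid. World frame = base frame: x ahead of the robot, y to its left, z up, the work surface at z = 0. Lengths are in m, angles in rad, forces in N, time in s.
With the tool pointing down it reaches from about 0.25 to 0.725 m from the base axis. Payload 4 kg.
Tool frame: the origin (TCP) lies at the centre of the arm's flange, where the gripper is bolted on; the fingertips stand 173 mm ahead of it and the grasp point (between the pads) lies 155 mm ahead of it; x points along the fingers, z is the direction in which the jaws open and shut, and the axes are right-handed (so a half turn about x gives the same grasp; the last joint's range is limited). The gripper opens to 85 mm and grips with 20 to 120 N. Pads are 22 mm wide; open, the fingers measure 114 mm over their backs; the gripper's body (76 mm by 85 mm) begins 54 mm behind the grasp point. The pads swing forward as they close: fully open they stand 13 mm farther back than shut.
Start: joints at [0, 0.241, 0.005, 1.335, 0, 1.571], TCP at [0.5, 0, 0.405] pointing down, gripper open.
Joint ranges: [-2.72, 2.72], [-1.05, 1.87], [-1.09, 1.28], [-1.99, 2.15], [-1.42, 1.44], [-3.14, 3.14]. Speed limits (rad/s): [2.79, 2.79, 3.14, 3.14, 3.14, 3.14].

## Interface

Orientations are given as a unit quaternion [x, y, z, w].
In Python, from workcell import bot gives the robot as it stands.
- The arm moves only by the tool arm_command, never from a script. Its argument "moves" is one flat list of numbers, 7 for each row, row after row: the shift along the tool's x, y, z in m, then the turn, a rotation vector about the tool's x, y, z in rad, then the closure, from -1 (fully open) to 1 (shut). A call has 1 to 20 rows; each row shifts and turns the pose as measured when the row begins, along the tool's axes as they then stand; what a row does not reach is not made up. A row lasts 1/12 s, in which the tool goes at most 41.7 mm and 7.16 degrees, less where a joint would pass 70% of its speed; a pose out of reach is approached as far as the arm can. A call with a gripper value outside its range is refused whole. The fingers move at their own pace and stop on an object; the grip force is fixed at half the most. Time passes only in rows, so rows that do not move let the fingers close. It gives the time, the measured TCP pose, the force and the opening at its end, in the units of the state.
- bot.get_obs(): the state, without advancing time (a new reading comes with each control period).
- bot.camera(name): name is "scene" or "side" or "wrist"; returns the picture (384x512x3 uint8, red, green, blue); there is no depth.
- bot.get_calibration(name): a dict with "mtx" (3x3 intrinsics, pixels), "world_from_camera" (4x4, takes a point from camera to world coordinates); the wrist camera has in their place "mount" (4x4, takes a point from camera to tool coordinates, whose origin is the TCP and whose axes are the tool frame's). Camera axes: x right, y up, looking along -z (the intrinsics and any distortion apply to the point x, -y, -z); pixel columns grow to the right and rows downward; lengths in m; the calibration is good to about 2 mm. The wrist camera is an equidistant fisheye: a pixel r from the principal point sees the ray r / f radians off the axis. A picture is of the moment at which its call begins: read the wrist's pose just before it. get_calibration takes no time and is no camera call.
- bot.job_done(): hands the job in, once; it reports no verdict.
The state is a dict: "clock": time; "joint_pos": joint angles; "joint_vel": joint speeds; "tau": joint torques, N m; "eef_pos": TCP position; "tool_rot": TCP orientation; "ft_force": force on the tool from outside, world axes, zero at the start; "ft_torque": the same for the moment, N m; "grip_width": finger opening in m.
Only numpy, scipy, OpenCV 4.12 (cv2) and the standard library are available. Lean on these libraries where they do the work, as an engineer would, in place of code of your own. Each camera call takes 0.05 s, during which the arm holds its last target.

## Working session

There is one attempt and no reset: what is moved stays moved. The work goes in short steps, Python scripts to look and compute and a tool call to move; the robot and the scene stay as the last step left them, time stands still between calls to the robot, and variables do not carry over. Pictures are saved under pics/ and viewed, and the job is handed in when it is done.

Besides the shell and the picture viewer there is one more tool, called after "Call:" by a JSON object that holds its "name" and its "arguments". arm_command: Moves the arm, as the interface text tells. Its arguments: {"type":"object","properties":{"moves":{"type":"array"}},"required":["moves"]}

```bash
mkdir -p pics; python3 - <<'E'
from workcell import bot
import cv2,numpy as np
print(bot.get_obs())
for n in ("scene","side","wrist"):
    im=bot.camera(n); cv2.imwrite(f"pics/{n}0.png",im[:,:,::-1]); c=bot.get_calibration(n); print(n,{k:np.round(v,4).tolist() if not isinstance(v,str) else v for k,v in c.items()})
E
```

```text
{'clock': 0.0, 'joint_pos': array([-3.72846696e-05,  2.41427358e-01,  3.68603576e-03,  1.33519490e+00,
       -6.39738862e-06,  1.57083234e+00]), 'joint_vel': array([-0.00051591,  0.00136797,  0.00072798, -0.00048297,  0.0006298 ,
        0.00023367]), 'tau': array([ 5.50268451e-04, -3.72315860e+01,  2.52406776e+01,  1.67737965e-02,
        2.29149265e-05,  1.14679995e-05]), 'eef_pos': array([ 4.99721838e-01, -1.94642639e-05,  4.03790811e-01]), 'tool_rot': array([ 2.36517324e-05,  7.07862944e-01, -2.81744064e-05,  7.06349808e-01]), 'ft_force': array([ 0.20689754, -0.53406384, -0.78065801]), 'ft_torque': array([0.05007452, 0.07758173, 0.00330465]), 'grip_width': 0.08525881152866188}
scene {'mtx': [[400.9437, 0.0, 258.9031], [0.0, 400.9437, 193.1833], [0.0, 0.0, 1.0]], 'world_from_camera': [[0.6618, 0.3611, -0.657, -0.1391], [-0.7496, 0.3144, -0.5824, -0.7132], [-0.0037, 0.8779, 0.4787, 0.603], [0.0, 0.0, 0.0, 1.0]]}
side {'mtx': [[451.2353, 0.0, 257.7796], [0.0, 451.2353, 198.5316], [0.0, 0.0, 1.0]], 'world_from_camera': [[0.8286, 0.329, -0.453, 0.0617], [-0.5596, 0.514, -0.6502, -0.8685], [0.0189, 0.7922, 0.61, 0.8204], [0.0, 0.0, 0.0, 1.0]]}
wrist {'mtx': [[297.3186, 0.0, 260.2054], [0.0, 297.3186, 191.2275], [0.0, 0.0, 1.0]], 'mount': [[0.0005, 0.26, -0.9656, 0.0302], [0.0002, 0.9656, 0.26, 0.0659], [1.0, -0.0003, 0.0004, 0.0006], [0.0, 0.0, 0.0, 1.0]]}
```

View images.

View pics/scene0.png

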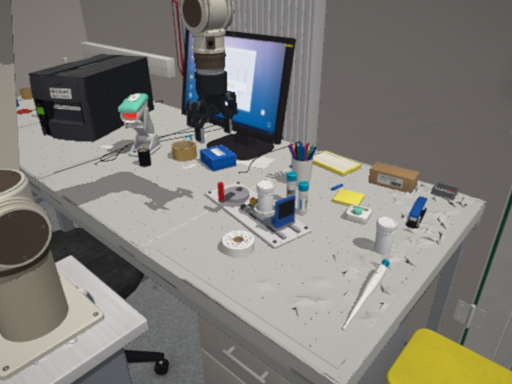

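View pics/side0.png

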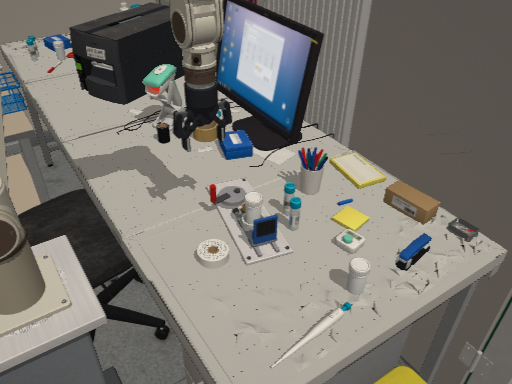

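View pics/wrist0.png

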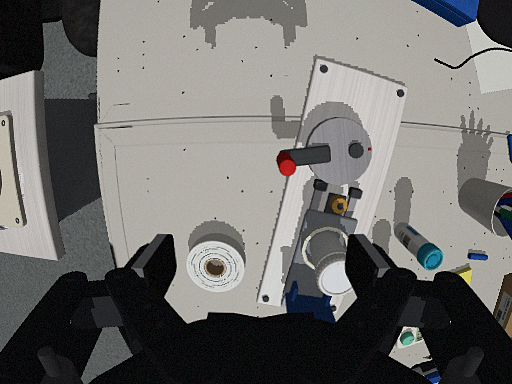

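The wrist view shows the base plate with its bolts at (323,69), (401,93) and (265,298). The red handle top is at about (287,167), the cam pivot boss at about (355,150), the roller at (339,205), and the blue plate at the bottom, around (312,300). The label roll is at (215,265).

```bash
cat > h.py <<'E'
from workcell import bot
import cv2,numpy as np
from scipy.spatial.transform import Rotation as R
def ray(n,px,obs=None):
    c=bot.get_calibration(n);K=c["mtx"];u=(px[0]-K[0,2])/K[0,0];v=(px[1]-K[1,2])/K[1,1]
    if n=="wrist":
        r=np.hypot(u,v);s=np.sin(r)/r if r>1e-9 else 1
        d=np.array([u*s,-v*s,-np.cos(r)])
        T=np.eye(4);T[:3,:3]=R.from_quat(obs["tool_rot"]).as_matrix();T[:3,3]=obs["eef_pos"]
        M=T@np.array(c["mount"])
    else: d=np.array([u,-v,-1]);M=np.array(c["world_from_camera"])
    d=M[:3,:3]@d; return M[:3,3],d/np.linalg.norm(d)
def onz(n,px,z,obs=None):
    o,d=ray(n,px,obs);return o+d*(z-o[2])/d[2]
def tri(rs):
    A=0;b=0
    for o,d in rs:
        P=np.eye(3)-np.outer(d,d);A=A+P;b=b+P@o
    x=np.linalg.solve(A,b);return x,[np.linalg.norm((np.eye(3)-np.outer(d,d))@(x-o)) for o,d in rs]
def red(im):
    h=cv2.cvtColor(im,cv2.COLOR_RGB2HSV)
    return (((h[...,0]<6)|(h[...,0]>174))&(h[...,1]>170)&(h[...,2]>70)).astype(np.uint8)
def blobs(m,amin=4):
    n,l,s,c=cv2.connectedComponentsWithStats(m)
    return [(np.round(c[i],1).tolist(),s[i].tolist()) for i in range(1,n) if s[i,4]>=amin]
E
python3 - <<'E'
from h import *
obs=bot.get_obs()
ims={n:cv2.imread(f"pics/{n}0.png")[:,:,::-1].copy() for n in("scene","side","wrist")}
for n in ims: print(n,blobs(red(ims[n])))
w=ims["wrist"]
cv2.imwrite("pics/w0z.png",cv2.resize(w[40:340,240:430],None,fx=2.6,fy=2,interpolation=cv2.INTER_CUBIC)[:,:,::-1]) if 0 else cv2.imwrite("pics/w0z.png",cv2.resize(w[50:325,250:430],None,fx=2.18,fy=2.18,interpolation=cv2.INTER_CUBIC)[:,:,::-1])
for p in [(323,69),(401,93),(265,298)]: print(p,onz("wrist",p,.012,obs).round(4))
print("piv",onz("wrist",(355,150),.048,obs)); print("handle",onz("wrist",(287,167),.101,obs))
print("roll",onz("wrist",(215,265),.027,obs))
E
```

```text
scene [([177.0, 9.0], [177, 6, 1, 7, 7]), ([178.0, 20.0], [178, 17, 1, 7, 7]), ([179.0, 31.0], [179, 28, 1, 7, 7]), ([180.0, 42.0], [180, 39, 1, 7, 7]), ([181.0, 53.0], [181, 50, 1, 7, 7]), ([182.5, 64.6], [182, 59, 2, 12, 15]), ([23.6, 110.9], [18, 109, 12, 4, 33]), ([130.7, 115.2], [125, 113, 11, 5, 39]), ([306.4, 148.9], [306, 144, 3, 13, 17]), ([294.8, 152.5], [294, 150, 3, 6, 6]), ([220.6, 191.5], [218, 183, 6, 18, 78])]
side [([255.0, 1.5], [255, 0, 1, 4, 4]), ([70.1, 55.1], [67, 52, 7, 6, 29]), ([50.8, 69.5], [48, 67, 6, 6, 17]), ([154.5, 88.5], [150, 87, 9, 4, 23]), ([304.2, 156.1], [302, 148, 5, 17, 31]), ([317.5, 157.4], [315, 150, 8, 17, 52]), ([212.8, 193.3], [210, 185, 6, 18, 80])]
wrist [([369.0, 148.5], [368, 148, 3, 2, 6]), ([287.0, 166.9], [279, 159, 17, 17, 222])]
(323, 69) [0.5758 0.1221 0.012 ]
(401, 93) [0.6813 0.0999 0.012 ]
(265, 298) [ 0.5067 -0.1935  0.012 ]
piv [0.60753278 0.02682545 0.048     ]
handle [0.52483006 0.01589483 0.101     ]
roll [ 0.43930926 -0.12954793  0.027     ]
```

View pics/w0z.png

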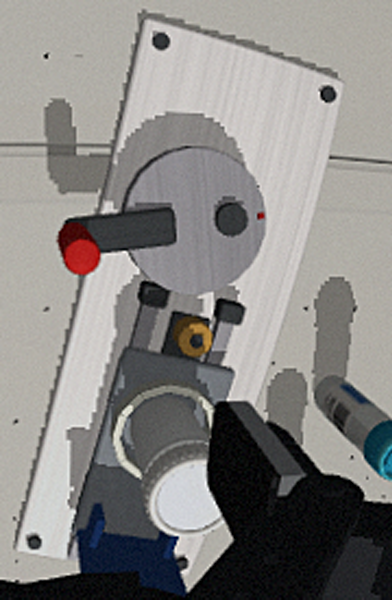

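```bash
python3 - <<'E'
from h import *
obs=bot.get_obs()
P=[onz("wrist",p,.012,obs)[:2] for p in [(323.9,68.8),(400.5,93.1),(265.6,298.2),(333,307.8)]]
P=np.array(P);print(P.round(4))
c=P.mean(0);e=(P[0]-P[2]+P[1]-P[3]);f=(P[1]-P[0]);yaw=np.arctan2(e[1],e[0]);print("c",c,"yaw",yaw,np.arctan2(f[1],f[0])+np.pi/2, np.linalg.norm(e)/2)
def fx(p): d=np.array(p[:2])-c;return np.round([d@[np.cos(yaw),np.sin(yaw)],d@[-np.sin(yaw),np.cos(yaw)]],4)
np.savez("fx.npz",c=c,yaw=yaw)
print("piv",fx(onz("wrist",(356,150),.048,obs)))
h=onz("wrist",(287,167),.101,obs);print("handle",h,fx(h),tri([ray("scene",(220.6,191.5)),ray("side",(212.8,193.3))]))
print("lid",fx(onz("wrist",(336.2,277),.113,obs)),"roller",fx(onz("wrist",(339.9,205),.045,obs)))
# blue plate
for n in("scene","side"):
    im=cv2.imread(f"pics/{n}0.png");hh=cv2.cvtColor(im,cv2.COLOR_BGR2HSV)
    m=((hh[...,0]>105)&(hh[...,0]<125)&(hh[...,1]>140)).astype(np.uint8);m[:,:230]=0;m[:180]=0;m[260:]=0
    print(n,blobs(m,30))
    x0,y0=(220,170);cv2.imwrite(f"pics/{n}0z.png",cv2.resize(im[170:280,190:330],None,fx=5,fy=5,interpolation=cv2.INTER_CUBIC))
E
```

```text
[[ 0.5769  0.1224]
 [ 0.6806  0.0997]
 [ 0.5076 -0.1939]
 [ 0.6112 -0.2163]]
c [ 0.59404527 -0.04704162] yaw 1.3548029936302939 1.355471940422012 0.3236918620718475
piv [0.0753 0.0015]
handle [0.52483006 0.01589483 0.101     ] [0.0466 0.0811] (array([0.52755621, 0.01937081, 0.07058347]), [np.float64(0.0014789615967978039), np.float64(0.0014789615967977594)])
lid [-0.0517  0.0041] roller [0.0074 0.0012]
scene [([282.3, 214.0], [272, 195, 23, 33, 292]), ([417.6, 207.1], [410, 197, 17, 21, 196])]
side [([344.9, 201.5], [338, 199, 15, 6, 43]), ([263.7, 230.6], [252, 215, 25, 29, 302]), ([414.7, 246.5], [400, 234, 31, 26, 341])]
```

View pics/side0z.png

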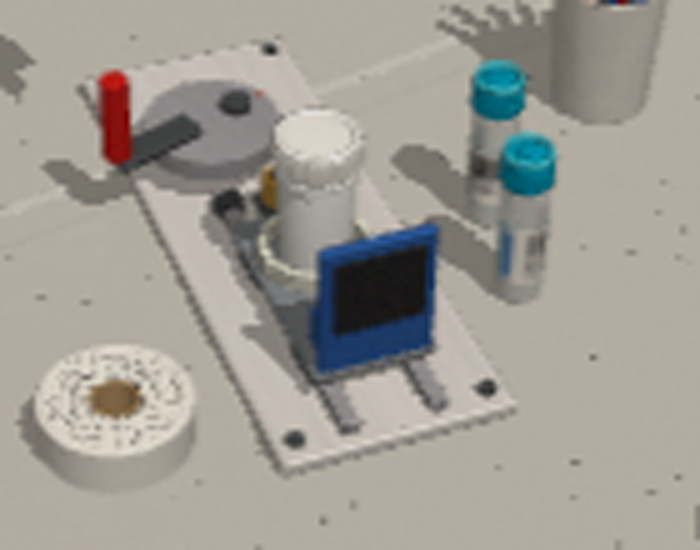

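View pics/scene0z.png

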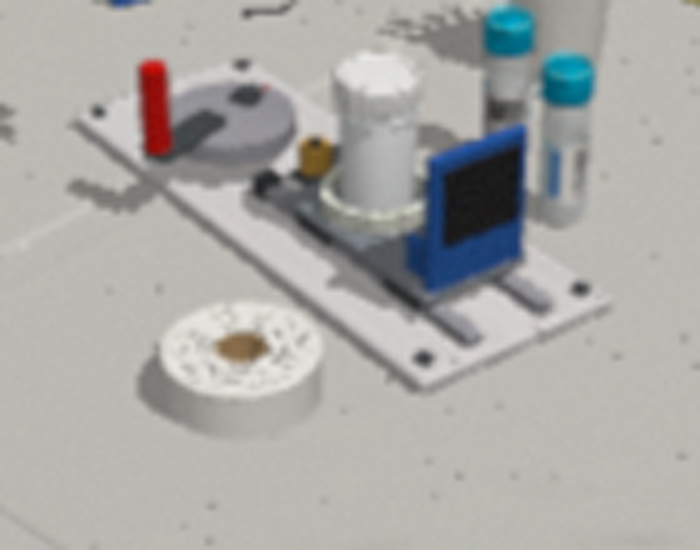

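Side crop: the pad centre is at about (380,290), and the handle stands on the robot side. The tubes are on the far side, beside the slide.

```bash
python3 - <<'E'
from h import *
F=np.load("fx.npz");c=F["c"];yaw=F["yaw"]
def fx(p): d=np.array(p[:2])-c;return np.round([d@[np.cos(yaw),np.sin(yaw)],d@[-np.sin(yaw),np.cos(yaw)]],4)
q=lambda x,y:(190+x/5-.4,170+y/5-.4)
for nm,s,k,z in [("pad",(380,290),(484,196),.083),("tubeA",(499,75),(510,20),.099),("tubeB",(529,148),(568,67),.099),("lid",(318,132),(376,72),.113),("roll",(116,397),(242,345),.027)]:
    x,e=tri([ray("side",q(*s)),ray("scene",q(*k))])
    print(nm,x.round(4),np.round(e[0],4),fx(x),"plane:",fx(onz("side",q(*s),z)),fx(onz("scene",q(*k),z)))
w=lambda x,y:(c+x*np.array([np.cos(yaw),np.sin(yaw)])+y*np.array([-np.sin(yaw),np.cos(yaw)])).round(4)
print("pad world",w(-.139,0),"pivot",w(.075,0))
for a,b in [(1.91,.26),(1.6,.26),(1.2,.26),(.8,.26),(.4,.26),(0,.26)]:
    # contact: pusher centre offset 20mm tangentially behind pin
    p=np.array([.075+.085*np.cos(a)-.0195*np.sin(a),.085*np.sin(a)+.0195*np.cos(a)])
    print(a,w(*p))
E
```

```text
pad [ 0.5628 -0.1853  0.079 ] 0.0012 [-0.1417  0.0009] plane: [-0.1477  0.0028] [-0.145   0.0048]
tubeA [ 0.7096 -0.0887  0.0945] 0.0007 [-0.0159 -0.1218] plane: [-0.0225 -0.1188] [-0.0217 -0.1161]
tubeB [ 0.6835 -0.1492  0.0941] 0.0009 [-0.0806 -0.1093] plane: [-0.0875 -0.1061] [-0.0861 -0.1032]
lid [ 0.5865 -0.0926  0.109 ] 0.0016 [-0.0462 -0.0024] plane: [-0.0534 -0.0004] [-0.0496  0.0015]
roll [ 0.4401 -0.1312  0.0264] 0.0017 [-0.1152  0.1323] plane: [-0.1181  0.1323] [-0.1133  0.1324]
pad world [ 0.5643 -0.1828] pivot [0.6101 0.0262]
1.91 [ 0.5282 -0.0036]
1.6 [0.523  0.0228]
1.2 [0.5285 0.057 ]
0.8 [0.547  0.0864]
0.4 [0.5754 0.1062]
0 [0.6093 0.1134]
```

Call:
{"name": "arm_command", "arguments": {"moves": [0,-0.03,0.025,-0.12,0,0,1,0,0,0,0,0,0,1,0.03,0,0,0,0,0,1,0.03,0,0,0,0,0,1,0.03,0,0,0,0,0,1,0,0,0,0,0,0,1]}}

```text
clock: 0.65
eef_pos: [0.5259, -0.0316, 0.3103]
tool_rot: [-0.044, 0.706, 0.044, 0.705]
ft_force: [-1.7, -0.7, -0.5]
grip_width: 0.0122
```

```bash
python3 - <<'E'
from h import *
o=bot.get_obs();print(o)
cv2.imwrite("pics/wrist1.png",bot.camera("wrist")[:,:,::-1])
E
```

```text
{'clock': 0.65, 'joint_pos': array([-5.99006691e-02,  3.53074588e-01, -9.34548400e-02,  1.12499356e+00,
       -2.44775783e-04,  1.38741508e+00]), 'joint_vel': array([-0.0045237 , -0.04290969,  0.07890903,  0.07148927,  0.00088283,
        0.00573059]), 'tau': array([-2.95449060e-02, -4.37098432e+01,  2.64555126e+01, -1.48681585e+00,
       -4.68514903e-03, -7.28699524e-03]), 'eef_pos': array([ 0.52593868, -0.03157372,  0.31026464]), 'tool_rot': array([-0.043684  ,  0.70602497,  0.04357455,  0.70549394]), 'ft_force': array([-1.72930614, -0.74693271, -0.52307798]), 'ft_torque': array([-0.00187983,  0.10963149,  0.00624477]), 'grip_width': 0.012212825802690182}
```

View pics/wrist1.png

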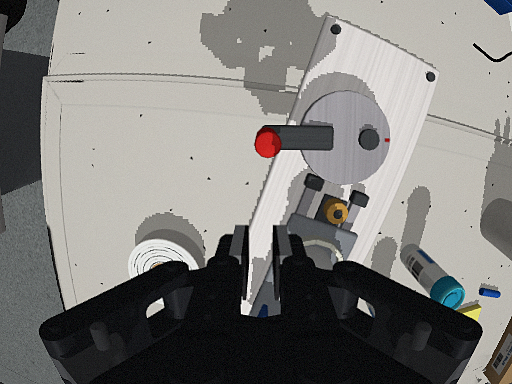

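The +x turn raises joint 6, so I'll do the half turn the other way first, up here. The sweep then has enough joint range.

Call:
{"name": "arm_command", "arguments": {"moves": [0,0,0,-0.12,0,0,1,0,0,0,-0.12,0,0,1,0,0,0,-0.12,0,0,1,0,0,0,-0.12,0,0,1,0,0,0,-0.12,0,0,1,0,0,0,-0.12,0,0,1,0,0,0,-0.12,0,0,1,0,0,0,-0.12,0,0,1,0,0,0,-0.12,0,0,1,0,0,0,-0.12,0,0,1,0,0,0,-0.12,0,0,1,0,0,0,-0.12,0,0,1,0,0,0,-0.12,0,0,1,0,0,0,-0.12,0,0,1,0,0,0,-0.12,0,0,1,0,0,0,-0.12,0,0,1,0,0,0,-0.12,0,0,1,0,0,0,-0.12,0,0,1,0,0,0,-0.12,0,0,1,0,0,0,-0.12,0,0,1]}}

```text
clock: 2.37
eef_pos: [0.5383, -0.0311, 0.3613]
tool_rot: [0.705, -0.178, -0.661, -0.186]
ft_force: [-0.3, 0.1, -0.0]
grip_width: 0.0001
```

Call:
{"name": "arm_command", "arguments": {"moves": [0,0,0,-0.12,0,0,1,0,0,0,-0.12,0,0,1,0,0,0,-0.12,0,0,1,0,0,0,-0.12,0,0,1,0,0,0,-0.12,0,0,1,0,0,0,-0.12,0,0,1,0,0,0,0,0,0,1]}}

```text
clock: 2.95
eef_pos: [0.5412, -0.0307, 0.3802]
tool_rot: [0.732, 0.076, -0.672, 0.087]
ft_force: [-1.2, 0.2, -0.3]
grip_width: 0.0
```

```bash
cat >> h.py <<'E'
def st():
    o=bot.get_obs();M=R.from_quat(o["tool_rot"]).as_matrix()
    print(round(o["clock"],2),"eef",o["eef_pos"].round(4),"x",M[:,0].round(3),"y",M[:,1].round(3),"z",M[:,2].round(3),"j",o["joint_pos"].round(2),"F",o["ft_force"].round(1),"g",round(o["grip_width"],4));return o
E
python3 -c "
from h import *
st()"
```

```text
2.95 eef [ 0.5412 -0.0307  0.3802] x [ 0.086 -0.006 -0.996] y [ 0.227 -0.973  0.026] z [-0.97  -0.229 -0.082] j [-0.06  0.3   0.01  1.2  -0.   -1.86] F [-1.2  0.2 -0.3] g 0.0
```

```bash
cat >> h.py <<'E'
def go(pos,head,o=None):
    o=o or bot.get_obs();M=R.from_quat(o["tool_rot"]).as_matrix()
    h=np.array([head[0],head[1],0.]);h/=np.linalg.norm(h)
    x=np.array([0,0,-1.]);y=-h;T=np.c_[x,y,np.cross(x,y)]
    s=M.T@(np.array(pos)-o["eef_pos"]);r=R.from_matrix(M.T@T).as_rotvec()
    print("shift",s.round(4),"rot",r.round(3))
E
python3 -c "
from h import *
go((.528,-.03,.235),(-.131,.991))"
```

```text
shift [ 0.1435 -0.0074  0.0246] rot [ 0.099 -0.084 -0.021]
```

Call:
{"name": "arm_command", "arguments": {"moves": [0.02,0,0.005,0.1,-0.085,-0.02,1,0.03,0,0.005,0,0,0,1,0.03,0,0.003,0,0,0,1]}}

```text
clock: 3.2
eef_pos: [0.5355, -0.0332, 0.3123]
tool_rot: [0.715, 0.041, -0.696, 0.045]
ft_force: [0.6, -0.5, -0.3]
grip_width: -0.0001
```

```bash
python3 -c "
from h import *
st();go((.528,-.03,.235),(-.131,.991))"
```

```text
3.2 eef [ 0.5355 -0.0332  0.3123] x [ 0.028 -0.004 -1.   ] y [ 0.121 -0.993  0.007] z [-0.992 -0.122 -0.027] j [-0.06  0.36 -0.08  1.1  -0.   -1.75] F [ 0.6 -0.5 -0.3] g -0.0001
shift [ 0.0771 -0.0046  0.0092] rot [-0.01  -0.027 -0.007]
```

Call:
{"name": "arm_command", "arguments": {"moves": [0.03,-0.002,0.004,0,-0.02,0,1,0.03,-0.002,0.004,0,-0.01,0,1,0.015,0,0.002,0,0,0,1,0,0,0,0,0,0,1]}}

```text
clock: 3.53
eef_pos: [0.5262, -0.0308, 0.2359]
tool_rot: [-0.705, -0.035, 0.707, -0.041]
ft_force: [-0.9, 0.8, 0.2]
grip_width: 0.0003
```

```bash
python3 - <<'E'
from h import *
st();go((.528,-.03,.235),(-.131,.991))
for n in("wrist","side"):cv2.imwrite(f"pics/{n}2.png",bot.camera(n)[:,:,::-1])
E
```

```text
3.53 eef [ 0.5262 -0.0308  0.2359] x [-0.001 -0.008 -1.   ] y [ 0.107 -0.994  0.007] z [-0.994 -0.107  0.002] j [-0.06  0.43 -0.19  0.95 -0.01 -1.73] F [-0.9  0.8  0.2] g 0.0003
shift [ 0.0009 -0.0006 -0.0018] rot [-0.024  0.002 -0.007]
```

View pics/wrist2.png

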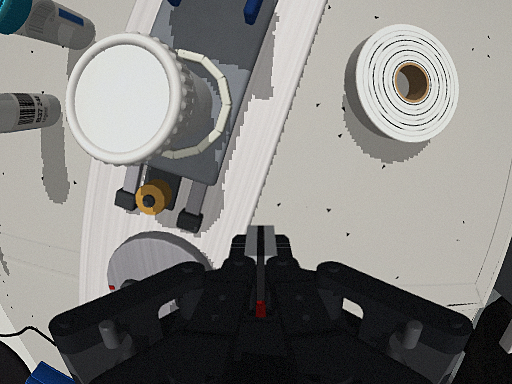

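View pics/side2.png

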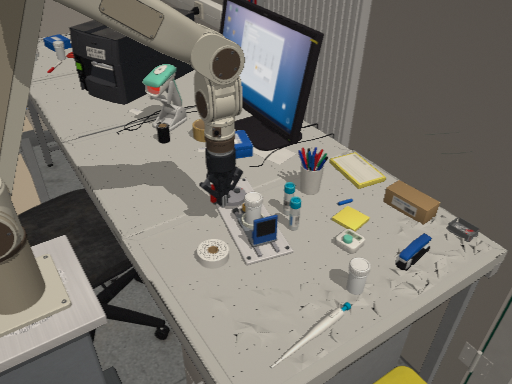

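The red pin shows at (262,308), dead ahead of the closed fingers, and the roll and pot are clear. Next I'll approach the pin.

Call:
{"name": "arm_command", "arguments": {"moves": [0,-0.008,-0.001,-0.01,0,0,1,0,-0.008,-0.001,-0.01,0,0,1,0,-0.008,-0.001,0,0,0,1,0,-0.005,0,0,0,0,1,0,-0.005,0,0,0,0,1]}}

```text
clock: 4.05
eef_pos: [0.5305, 0.0048, 0.2461]
tool_rot: [0.712, 0.039, -0.7, 0.049]
ft_force: [0.2, -5.6, -3.6]
grip_width: 0.0001
```

```bash
python3 - <<'E'
from h import *
st()
E
```

```text
4.05 eef [0.5305 0.0048 0.2461] x [ 0.017 -0.013 -1.   ] y [ 0.125 -0.992  0.015] z [-0.992 -0.125 -0.016] j [ 0.01  0.42 -0.19  0.95 -0.01 -1.68] F [ 0.2 -5.6 -3.6] g 0.0001
```

Call:
{"name": "arm_command", "arguments": {"moves": [0.005,-0.007,0.001,0.08,-0.008,0.003,1,0.005,-0.007,0.001,0.08,-0.008,0.003,1,0.005,-0.007,0.0015,0.08,-0.006,0.003,1,0.004,-0.007,0.0015,0.08,-0.004,0.003,1,0.003,-0.007,0.0015,0.08,-0.004,0,1]}}

```text
clock: 4.47
eef_pos: [0.5289, 0.0394, 0.235]
tool_rot: [0.703, -0.117, -0.695, -0.092]
ft_force: [-3.9, -5.1, 14.4]
grip_width: 0.0003
```

```bash
cat >> h.py <<'E'
F=np.load("fx.npz");C=F["c"];YAW=float(F["yaw"])
def fw(x,y): return C+x*np.array([np.cos(YAW),np.sin(YAW)])+y*np.array([-np.sin(YAW),np.cos(YAW)])
def arc(a,d=.0195,z=.235):
    o=st();M=R.from_quat(o["tool_rot"]).as_matrix()
    tip=o["eef_pos"]+.155*M[:,0]; p=tip[:2]-C-0*C
    q=np.array([p@[np.cos(YAW),np.sin(YAW)],p@[-np.sin(YAW),np.cos(YAW)]])-[.075,0]
    r=np.hypot(*q);hd=-M[:2,1];an=np.arctan2(hd[1],hd[0])-YAW+np.pi/2
    print("pusher r",r.round(4),"polar",np.arctan2(q[1],q[0]).round(3),"est pin angle",(np.arctan2(q[1],q[0])-np.arctan(d/.085)).round(3),"heading a",round(an,3))
    t=np.array([.075+.085*np.cos(a)-d*np.sin(a),.085*np.sin(a)+d*np.cos(a)])
    go((*fw(*t),z),(np.cos(YAW+a-np.pi/2),np.sin(YAW+a-np.pi/2)),o)
E
python3 - <<'E'
from h import *
arc(1.2)
for n in("wrist","scene"):cv2.imwrite(f"pics/{n}3.png",bot.camera(n)[:,:,::-1])
E
```

```text
4.47 eef [0.5289 0.0394 0.235 ] x [ 0.006 -0.037 -0.999] y [-0.292 -0.956  0.034] z [-0.956  0.292 -0.016] j [ 0.08  0.43 -0.19  0.95 -0.04 -1.19] F [-3.9 -5.1 14.4] g 0.0003
pusher r 0.0807 polar 1.694 est pin angle 1.469 heading a 1.49
shift [-0.0007 -0.0168  0.0055] rot [ 0.29  -0.021 -0.031]
```

View pics/wrist3.png

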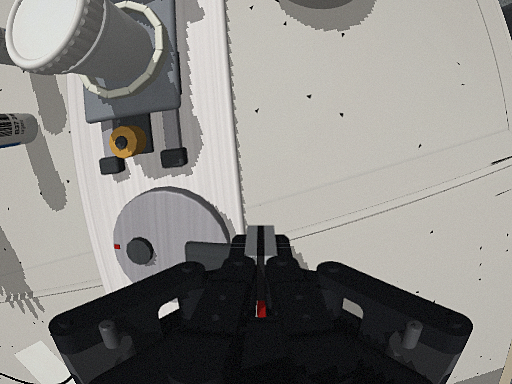

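View pics/scene3.png

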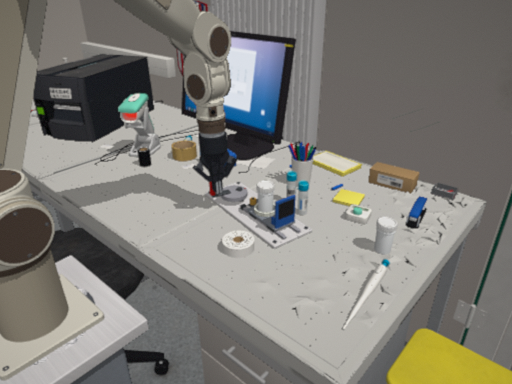

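The cam is turning: the red mark has moved, and the pin is still centred on the fingers at (262,310). I'll carry on round the arc.

Call:
{"name": "arm_command", "arguments": {"moves": [0.001,-0.007,0.003,0.08,-0.006,-0.008,1,0.001,-0.007,0.003,0.08,-0.005,-0.008,1,0.001,-0.007,0.0025,0.08,-0.004,-0.004,1,0.001,-0.007,0.0025,0.08,-0.004,-0.004,1,0.001,-0.007,0.002,0.08,-0.004,-0.004,1]}}

```text
clock: 4.98
eef_pos: [0.5335, 0.0747, 0.2344]
tool_rot: [0.667, -0.252, -0.658, -0.244]
ft_force: [-0.5, -6.4, 2.3]
grip_width: 0.0
```

```bash
python3 -c "
from h import *
arc(.8)"
```

```text
4.98 eef [0.5335 0.0747 0.2344] x [ 0.007 -0.016 -1.   ] y [-0.657 -0.754  0.007] z [-0.754  0.657 -0.016] j [ 0.14  0.45 -0.17  0.95 -0.02 -0.71] F [-0.5 -6.4  2.3] g 0.0
pusher r 0.0885 polar 1.24 est pin angle 1.014 heading a 1.07
shift [-0.0007 -0.0177 -0.0026] rot [ 0.27  -0.017 -0.005]
```

Call:
{"name": "arm_command", "arguments": {"moves": [0.001,-0.007,0.0005,0.08,-0.005,-0.002,1,0.001,-0.007,0.001,0.08,-0.005,-0.002,1,0.001,-0.007,0.001,0.08,-0.004,-0.002,1,0.001,-0.007,0.0015,0.08,-0.004,-0.002,1,0.001,-0.007,0.0015,0.08,-0.004,-0.002,1]}}

```text
clock: 5.4
eef_pos: [0.5543, 0.1003, 0.2321]
tool_rot: [0.595, -0.385, -0.595, -0.38]
ft_force: [-2.3, -5.8, 8.2]
grip_width: 0.0001
```

```bash
python3 -c "
from h import *
arc(.4)"
```

```text
5.4 eef [0.5543 0.1003 0.2321] x [-0.003 -0.006 -1.   ] y [-0.909 -0.416  0.006] z [-0.416  0.909 -0.004] j [ 0.18  0.5  -0.09  0.99 -0.01 -0.25] F [-2.3 -5.8  8.2] g 0.0001
pusher r 0.0923 polar 0.873 est pin angle 0.647 heading a 0.645
shift [-0.003  -0.0216 -0.0034] rot [ 0.245 -0.005 -0.005]
```

Call:
{"name": "arm_command", "arguments": {"moves": [-0.001,-0.007,-0.001,0.08,-0.003,-0.002,1,0,-0.007,-0.001,0.08,-0.003,-0.002,1,0,-0.007,0,0.08,-0.003,-0.002,1,0,-0.007,0,0.08,-0.003,-0.002,1]}}

```text
clock: 5.73
eef_pos: [0.5759, 0.1085, 0.2321]
tool_rot: [-0.517, 0.479, 0.528, 0.473]
ft_force: [-4.3, -1.2, 0.0]
grip_width: -0.0001
```

```bash
python3 - <<'E'
from h import *
arc(.0)
for n in("wrist","scene"):cv2.imwrite(f"pics/{n}4.png",bot.camera(n)[:,:,::-1])
E
```

```text
5.73 eef [0.5759 0.1085 0.2321] x [-0.017  0.005 -1.   ] y [-0.996 -0.093  0.016] z [-0.093  0.996  0.006] j [ 0.18  0.54 -0.02  1.03  0.01  0.09] F [-4.3 -1.2  0. ] g -0.0001
pusher r 0.0908 polar 0.634 est pin angle 0.408 heading a 0.309
shift [-0.0034 -0.0337  0.0018] rot [ 0.309  0.004 -0.017]
```

View pics/wrist4.png

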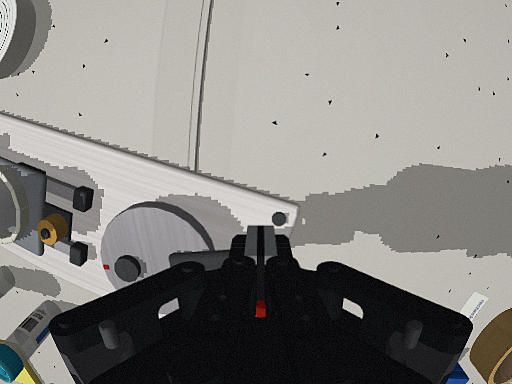

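Call:
{"name": "arm_command", "arguments": {"moves": [-0.001,-0.007,0.0005,0.06,0,-0.004,1,-0.001,-0.007,0.001,0.06,0,-0.004,1,0,-0.007,0.001,0.06,-0.002,-0.002,1,0,-0.006,0.001,0.06,-0.002,-0.002,1]}}

```text
clock: 6.17
eef_pos: [0.5972, 0.1133, 0.2316]
tool_rot: [-0.457, 0.538, 0.47, 0.53]
ft_force: [-4.9, -0.1, 0.6]
grip_width: 0.0001
```

```bash
python3 - <<'E'
from h import *
arc(.0)
for n in("wrist","scene"):cv2.imwrite(f"pics/{n}5.png",bot.camera(n)[:,:,::-1])
E
```

```text
6.17 eef [0.5972 0.1133 0.2316] x [-0.02   0.007 -1.   ] y [-0.99   0.141  0.021] z [0.141 0.99  0.004] j [0.19 0.58 0.05 1.06 0.01 0.33] F [-4.9 -0.1  0.6] g 0.0001
pusher r 0.0896 polar 0.395 est pin angle 0.17 heading a 0.074
shift [-0.0036 -0.0119  0.0018] rot [ 0.074  0.003 -0.021]
```

View pics/wrist5.png

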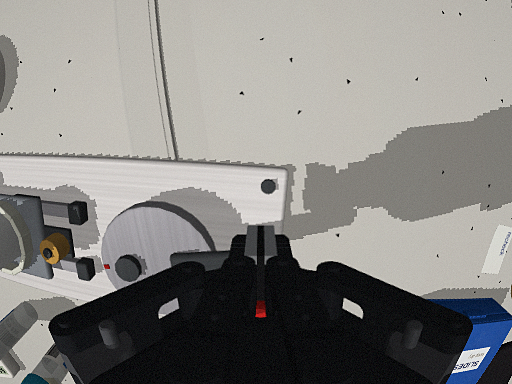

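Two more small rows (about 0.15 rad), then back off towards the robot, up and out.

Call:
{"name": "arm_command", "arguments": {"moves": [0,-0.007,0.001,0.04,0,-0.004,1,0,-0.006,0.001,0.04,0,-0.004,1]}}

```text
clock: 6.43
eef_pos: [0.6081, 0.1138, 0.2309]
tool_rot: [-0.439, 0.554, 0.449, 0.547]
ft_force: [-5.8, -1.8, 2.0]
grip_width: 0.0
```

```bash
python3 - <<'E'
from h import *
arc(.0)
E
```

```text
6.43 eef [0.6081 0.1138 0.2309] x [-0.017  0.005 -1.   ] y [-0.977  0.213  0.017] z [0.213 0.977 0.001] j [0.18 0.6  0.08 1.07 0.01 0.4 ] F [-5.8 -1.8  2. ] g 0.0
pusher r 0.0885 polar 0.268 est pin angle 0.043 heading a 0.001
shift [-0.0041 -0.0012 -0.0001] rot [ 0.001  0.001 -0.017]
```

Call:
{"name": "arm_command", "arguments": {"moves": [0,0.015,0,0,0,0,1,0,0.025,0,0,0,0,1,0,0.03,0,0,0,0,1,-0.03,0.03,0,0,0,0,1,-0.03,0.02,0,0,0,0,1,-0.03,0,0,0,0,0,1,-0.02,0,0,0,0,0,1,0,0,0,0,0,0,1]}}

```text
clock: 7.1
eef_pos: [0.4875, 0.1409, 0.3472]
tool_rot: [-0.448, 0.543, 0.454, 0.546]
ft_force: [0.1, 0.7, 0.1]
grip_width: 0.0001
```

```bash
python3 - <<'E'
from h import *
st()
for n in("wrist","scene","side"):cv2.imwrite(f"pics/{n}6.png",bot.camera(n)[:,:,::-1])
im=cv2.imread("pics/side6.png");cv2.imwrite("pics/side6z.png",cv2.resize(im[170:280,190:330],None,fx=5,fy=5,interpolation=cv2.INTER_CUBIC))
E
```

```text
7.1 eef [0.4875 0.1409 0.3472] x [-0.002  0.01  -1.   ] y [-0.982  0.187  0.004] z [0.187 0.982 0.009] j [ 0.28  0.29 -0.09  1.2   0.01  0.47] F [0.1 0.7 0.1] g 0.0001
```

View pics/wrist6.png

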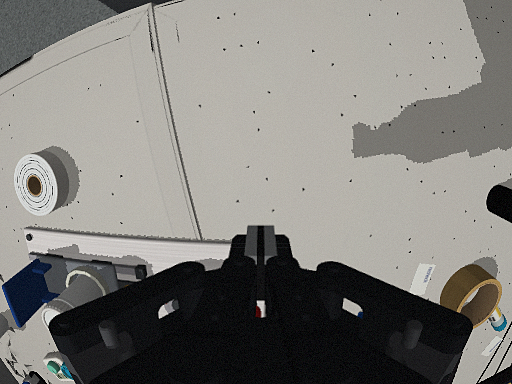

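View pics/side6z.png

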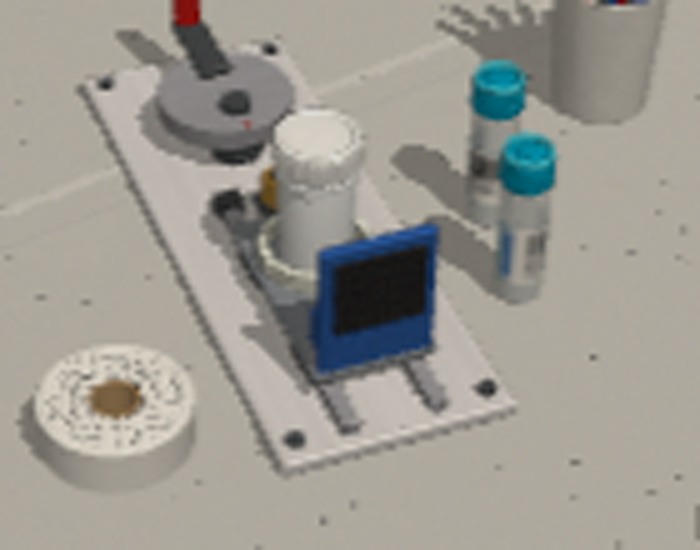

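The side view shows the red mark facing the roller (crop 247,125) and the arm pointing away from the slide. I'll put a number on the handle angle.

```bash
python3 - <<'E'
from h import *
b={}
for n in("scene","side"):
    im=cv2.imread(f"pics/{n}6.png")[:,:,::-1].copy();print(n,[x for x in blobs(red(im),20) if 120<x[0][1]<220 or x[1][4]>40])
    b[n]=[x for x in blobs(red(im),40) if 180<x[0][0]<270]
x,e=tri([ray(n,b[n][-1][0]) for n in b]);d=x[:2]-fw(.075,0);print(x,e,np.hypot(*d),np.arctan2(d[1],d[0])-YAW)
# approach behind the pad
for f in (-.195,-.16): go((*fw(f,0),.3),(np.cos(YAW),np.sin(YAW))); print(fw(f,0))
E
```

```text
scene [([223.2, 169.7], [221, 162, 5, 17, 69])]
side [([304.2, 156.1], [302, 148, 5, 17, 31]), ([317.5, 157.4], [315, 150, 8, 17, 51]), ([226.9, 166.2], [225, 158, 5, 17, 80])]
[0.62829142 0.11235644 0.07277924] [np.float64(0.001925557192238002), np.float64(0.0019255571922380725)] 0.08803671772227202 0.008081227396367296
shift [ 0.0389 -0.1361 -0.3588] rot [-1.545  0.013 -0.005]
[ 0.5522533 -0.2375106]
shift [ 0.0391 -0.137  -0.3238] rot [-1.545  0.013 -0.005]
[ 0.55975442 -0.20332386]
```

The cam is at about 0.01 rad, with a measured handle radius of 88 mm against 85, and the slide is still back. Now I'll move high over to behind the push plate.

Call:
{"name": "arm_command", "arguments": {"moves": [0,-0.012,-0.033,0,-0.003,0,1,0,-0.012,-0.033,0,0,0,1,0,-0.012,-0.033,0,0,0,1,0,-0.012,-0.033,0,0,0,1,0,-0.012,-0.033,0,0,0,1,0,-0.012,-0.033,0,0,0,1,0,-0.012,-0.033,0,0,0,1,0,-0.012,-0.033,0,0,0,1,0,-0.012,-0.033,0,0,0,1,0,-0.012,-0.033,0,0,0,1,0,-0.012,-0.02,0,0,0,1]}}

```text
clock: 8.17
eef_pos: [0.5541, -0.2388, 0.3148]
tool_rot: [-0.444, 0.545, 0.469, 0.534]
ft_force: [-0.2, 0.6, 1.0]
grip_width: 0.0002
```

Call:
{"name": "arm_command", "arguments": {"moves": [0.002,0,0,-0.12,0,0,1,0.002,0,0,-0.12,0,0,1,0.002,0,0,-0.12,0,0,1,0.002,0,0,-0.12,0,0,1,0.002,0,0,-0.12,0,0,1,0.002,0,0,-0.12,0,0,1,0.002,0,0,-0.12,0,0,1,0.002,0,0,-0.12,0,0,1,0.002,0,0,-0.12,0,0,1,0.002,0,0,-0.12,0,0,1,0.002,0,0,-0.12,0,0,1,0.002,0,0,-0.12,0,0,1]}}

```text
clock: 9.17
eef_pos: [0.549, -0.2485, 0.2576]
tool_rot: [-0.676, 0.077, 0.727, 0.094]
ft_force: [-0.5, 1.5, -0.1]
grip_width: 0.0
```

```bash
python3 - <<'E'
from h import *
st();go((*fw(-.195,0),.3),(np.cos(YAW),np.sin(YAW)))
E
```

```text
9.17 eef [ 0.549  -0.2485  0.2576] x [-0.068  0.032 -0.997] y [-0.242 -0.97  -0.015] z [-0.968  0.24   0.074] j [-0.43  0.57  0.11  1.18  0.   -1.75] F [-0.5  1.5 -0.1] g 0.0
shift [-0.0421 -0.0121  0.0026] rot [-0.028  0.074  0.016]
```

Call:
{"name": "arm_command", "arguments": {"moves": [0.005,0,0,-0.03,0.075,0.015,1,0.005,0,0,0,0,0,1,0,0,0,0,0,0,1]}}

```text
clock: 9.42
eef_pos: [0.5468, -0.248, 0.2396]
tool_rot: [-0.7, 0.072, 0.706, 0.075]
ft_force: [0.3, 0.1, 0.2]
grip_width: -0.0001
```

```bash
python3 - <<'E'
from h import *
st();go((*fw(-.151,0),.238),(np.cos(YAW),np.sin(YAW)))
for n in("wrist","side"):cv2.imwrite(f"pics/{n}7.png",bot.camera(n)[:,:,::-1])
E
```

```text
9.42 eef [ 0.5468 -0.248   0.2396] x [-0.008  0.005 -1.   ] y [-0.206 -0.979 -0.003] z [-0.979  0.206  0.009] j [-0.43  0.55  0.03  1.06  0.   -1.79] F [0.3 0.1 0.2] g -0.0001
shift [ 0.0017 -0.0554 -0.0036] rot [0.009 0.009 0.003]
```

View pics/side7.png

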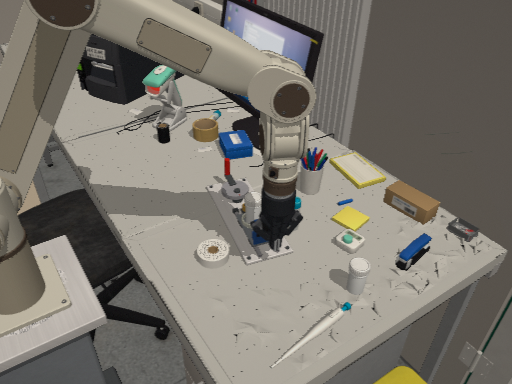

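View pics/wrist7.png

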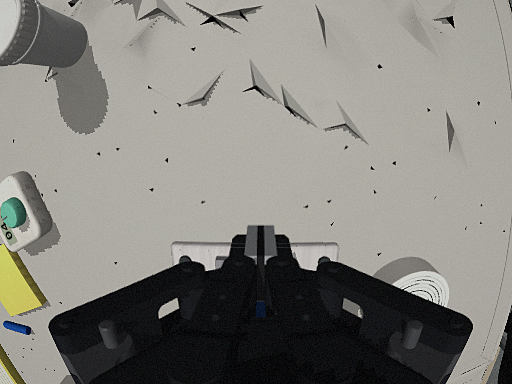

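The fingers stand centred behind the plate: blue shows through the slit at (262,310), and nothing else is near. Next is a slow approach.

Call:
{"name": "arm_command", "arguments": {"moves": [0.001,-0.01,-0.001,0,0.004,0,1,0.001,-0.01,-0.001,0,0,0,1,0.001,-0.008,-0.001,0,0,0,1,0.001,-0.008,0,0,0,0,1,0.001,-0.006,0,0,0,0,1]}}

```text
clock: 9.93
eef_pos: [0.5612, -0.2052, 0.2361]
tool_rot: [-0.702, 0.073, 0.704, 0.076]
ft_force: [0.1, 0.1, 0.4]
grip_width: 0.0001
```

```bash
python3 - <<'E'
from h import *
st();go((*fw(-.151,0),.238),(np.cos(YAW),np.sin(YAW)))
E
```

```text
9.93 eef [ 0.5612 -0.2052  0.2361] x [-0.002  0.004 -1.   ] y [-0.209 -0.978 -0.004] z [-0.978  0.209  0.003] j [-0.35  0.55  0.01  1.04  0.   -1.71] F [0.1 0.1 0.4] g 0.0001
shift [-0.0019 -0.0105  0.0018] rot [0.006 0.003 0.004]
```

Call:
{"name": "arm_command", "arguments": {"moves": [0,-0.006,0.0005,0,0,0,1,0,-0.006,0.0005,0,0,0,1,0,-0.006,0,0,0,0,1]}}

```text
clock: 10.18
eef_pos: [0.5647, -0.1852, 0.2364]
tool_rot: [-0.702, 0.074, 0.704, 0.074]
ft_force: [-0.3, -2.9, -0.1]
grip_width: 0.0
```

```bash
python3 - <<'E'
from h import *
st();go((*fw(-.151,0),.238),(np.cos(YAW),np.sin(YAW)))
E
```

```text
10.18 eef [ 0.5647 -0.1852  0.2364] x [-0.002  0.001 -1.   ] y [-0.208 -0.978 -0.   ] z [-0.978  0.208  0.003] j [-0.32  0.54  0.    1.03 -0.   -1.68] F [-0.3 -2.9 -0.1] g 0.0
shift [-0.0016  0.0098  0.001 ] rot [0.007 0.003 0.   ]
```

Contact reads 2.9 N, the expected sliding force. I'll push on gently.

Call:
{"name": "arm_command", "arguments": {"moves": [0,-0.005,0,0,0,0,1,0,-0.005,0,0,0,0,1,0,-0.005,0,0,0,0,1,0,-0.005,0,0,0,0,1]}}

```text
clock: 10.52
eef_pos: [0.5691, -0.1643, 0.2365]
tool_rot: [-0.702, 0.075, 0.704, 0.073]
ft_force: [0.3, -3.1, -0.9]
grip_width: 0.0003
```

```bash
python3 - <<'E'
from h import *
st();go((*fw(-.151,0),.238),(np.cos(YAW),np.sin(YAW)))
for n in("side","scene"):
    im=bot.camera(n)[:,:,::-1];cv2.imwrite(f"pics/{n}8z.png",cv2.resize(im[150:260,190:330],None,fx=5,fy=5,interpolation=cv2.INTER_CUBIC))
E
```

```text
10.52 eef [ 0.5691 -0.1643  0.2365] x [-0.003 -0.002 -1.   ] y [-0.209 -0.978  0.003] z [-0.978  0.209  0.002] j [-0.28  0.54 -0.    1.03 -0.   -1.64] F [ 0.3 -3.1 -0.9] g 0.0003
shift [-0.0014  0.0311  0.0009] rot [ 0.005  0.002 -0.003]
```

View pics/scene8z.png

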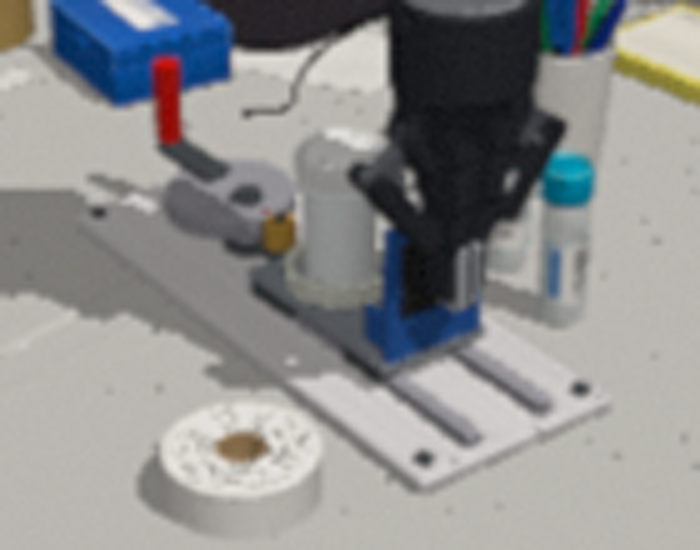

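The slide is well forward, the pot stands, and the cam is unmoved. I'll push on until the force rises at the stops.

Call:
{"name": "arm_command", "arguments": {"moves": [0,-0.005,0,0,0,0,1,0,-0.005,0,0,0,0,1]}}

```text
clock: 10.78
eef_pos: [0.5699, -0.1601, 0.2369]
tool_rot: [-0.701, 0.084, 0.705, 0.068]
ft_force: [-4.0, -17.7, -1.6]
grip_width: 0.0003
```

Call:
{"name": "arm_command", "arguments": {"moves": [0,-0.004,0,0,0,0,1,0,-0.004,0,0,0,0,1]}}

```text
clock: 10.95
eef_pos: [0.5702, -0.1581, 0.237]
tool_rot: [-0.7, 0.093, 0.705, 0.065]
ft_force: [-3.1, -12.3, -0.6]
grip_width: -0.0001
```

Call:
{"name": "arm_command", "arguments": {"moves": [0,-0.004,0,0,0,0,1,0,-0.004,0,0,0,0,1]}}

```text
clock: 11.12
eef_pos: [0.5706, -0.1562, 0.2371]
tool_rot: [-0.699, 0.101, 0.705, 0.062]
ft_force: [-3.2, -13.4, -0.4]
grip_width: 0.0003
```

The force rose to 13–18 N with the pusher at fixture x ≈ -0.115, where home is predicted. I'll back off, retreat and check.

Call:
{"name": "arm_command", "arguments": {"moves": [0,0.01,0,0,0,0,1,0,0.02,0,0,0,0,1,0,0.025,0,0,0,0,1,0,0.03,0,0,0,0,1,-0.03,0.02,0,0,0,0,1,-0.03,0,0.01,0,0,0,1,-0.03,0,0.02,0,0,0,1,-0.03,0,0.02,0,0,0,1,0,0,0,0,0,0,1,0,0,0,0,0,0,1]}}

```text
clock: 11.95
eef_pos: [0.4957, -0.2465, 0.3664]
tool_rot: [-0.699, 0.095, 0.706, 0.067]
ft_force: [-0.6, -0.1, -1.0]
grip_width: -0.0003
```

```bash
python3 - <<'E'
from h import *
st()
for n in("side","scene"):
    im=bot.camera(n)[:,:,::-1];cv2.imwrite(f"pics/{n}9.png",im);cv2.imwrite(f"pics/{n}9z.png",cv2.resize(im[150:260,190:330],None,fx=5,fy=5,interpolation=cv2.INTER_CUBIC))
E
```

```text
11.95 eef [ 0.4957 -0.2465  0.3664] x [-0.015 -0.039 -0.999] y [-0.227 -0.973  0.041] z [-0.974  0.228  0.005] j [-0.45  0.36  0.07  1.28 -0.04 -1.79] F [-0.6 -0.1 -1. ] g -0.0003
```

View pics/side9z.png

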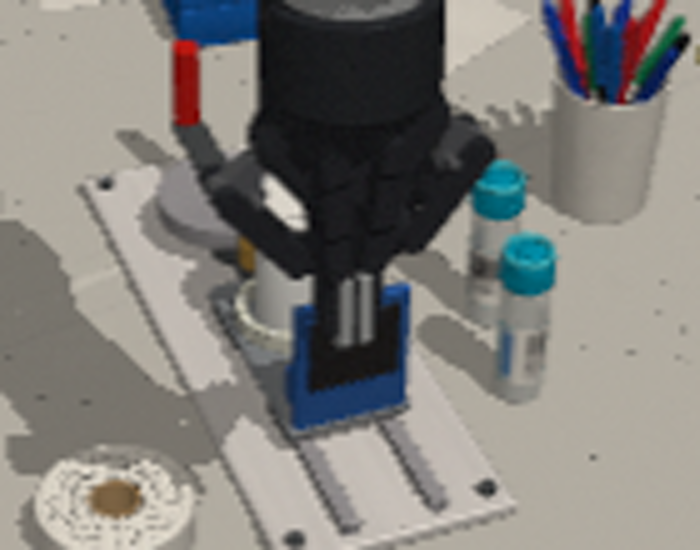

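View pics/scene9z.png

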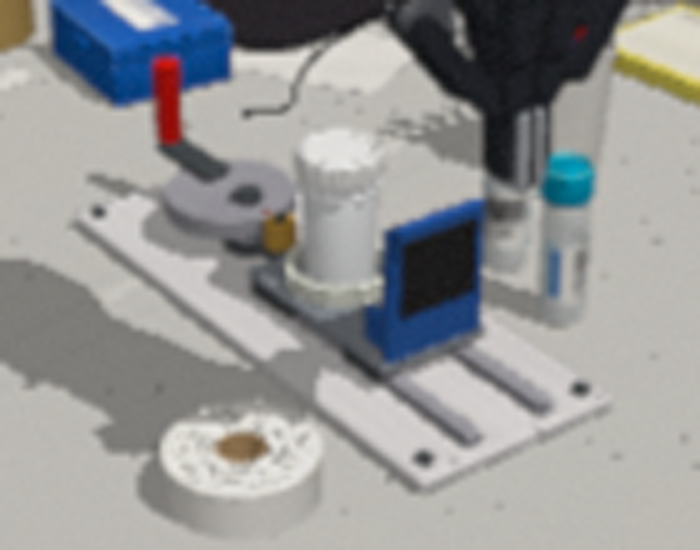

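```bash
python3 - <<'E'
from h import *
def ft(n):
    # pad+plate patch tracked from first to last picture
    a=cv2.imread(f"pics/{n}0.png",0);b=cv2.imread(f"pics/{n}9.png",0)
    x,y,w,h=(270,196,27,34) if n=="scene" else (250,232,28,14)
    best=cv2.matchTemplate(cv2.resize(b[y-30:y+h+20,x-30:x+w+20],None,fx=8,fy=8,interpolation=3),cv2.resize(a[y:y+h,x:x+w],None,fx=8,fy=8,interpolation=3),cv2.TM_CCOEFF_NORMED)
    _,v,_,l=cv2.minMaxLoc(best);return v,l[0]/8-30,l[1]/8-30
for n,p,z in(("scene",(283.5,213),.07),("side",(264,239),.045)):
    v,dx,dy=ft(n);A=onz(n,p,z);B=onz(n,(p[0]+dx,p[1]+dy),z);d=(B-A)[:2]
    print(n,v,dx,dy,"travel along",d@[np.cos(YAW),np.sin(YAW)],"across",d@[-np.sin(YAW),np.cos(YAW)])
b={}
for n in("scene","side"):
    im=cv2.imread(f"pics/{n}9.png")[:,:,::-1].copy();b[n]=[x for x in blobs(red(im),40) if 180<x[0][0]<270][-1]
print(b);x,e=tri([ray(n,b[n][0]) for n in b]);d=x[:2]-fw(.075,0);print("cam",np.arctan2(d[1],d[0])-YAW)
E
```

```text
scene 0.9370409846305847 -8.0 -5.0 travel along 0.03167202042399002 across 0.00092937100123324
side 0.9577637910842896 -5.0 -8.0 travel along 0.032520037979235465 across 0.0005999369909840936
{'scene': ([223.2, 169.6], [221, 162, 5, 17, 70]), 'side': ([226.9, 166.2], [225, 158, 5, 17, 80])}
cam 0.011218976420171112
```

The slide's travel measures 31.7 to 32.5 mm, and the pixel steps are coarse. That's too close to the 32 mm threshold to trust, so I'll check with a wrist view.

```bash
python3 - <<'E'
from h import *
st();im=bot.camera("wrist")[:,:,::-1];cv2.imwrite("pics/wrist9.png",im)
E
```

```text
12.05 eef [ 0.4962 -0.2465  0.3657] x [-0.015 -0.039 -0.999] y [-0.227 -0.973  0.041] z [-0.974  0.227  0.006] j [-0.45  0.36  0.07  1.28 -0.04 -1.79] F [-0.3  0.8 -0.7] g 0.0002
```

View pics/wrist9.png

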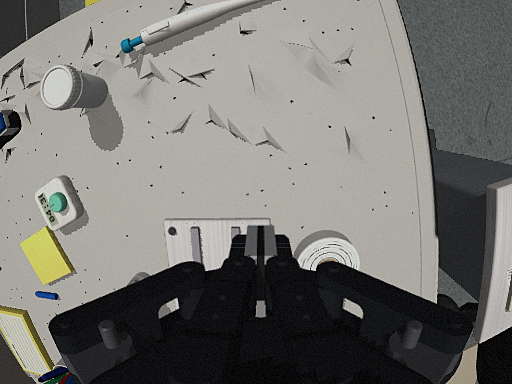

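Call:
{"name": "arm_command", "arguments": {"moves": [-0.002,-0.033,0.003,0,0,0,1,-0.002,-0.033,0.003,0,0,0,1,-0.002,-0.033,0.003,0,0,0,1,-0.002,-0.033,0.003,0,0,0,1,-0.002,-0.033,0.003,0,0,0,1,-0.002,-0.033,0.003,0,0,0,1,-0.002,-0.033,0.003,0,0,0,1,-0.002,-0.033,0.003,0,0,0,1,-0.002,-0.033,0.003,0,0,0,1,0,0,0,0,0,0,1,0,0,0,0,0,0,1]}}

```text
clock: 13.02
eef_pos: [0.5418, 0.0644, 0.3503]
tool_rot: [-0.687, 0.093, 0.718, 0.067]
ft_force: [0.1, -0.4, 0.2]
grip_width: 0.0001
```

```bash
python3 - <<'E'
from h import *
o=st();im=bot.camera("wrist")[:,:,::-1];cv2.imwrite("pics/wrist10.png",im);print(im.shape)
E
```

```text
13.02 eef [0.5418 0.0644 0.3503] x [-0.047 -0.032 -0.998] y [-0.224 -0.974  0.042] z [-0.973  0.226  0.039] j [ 0.12  0.38  0.06  1.3  -0.03 -1.22] F [ 0.1 -0.4  0.2] g 0.0001
(384, 512, 3)
```

View pics/wrist10.png

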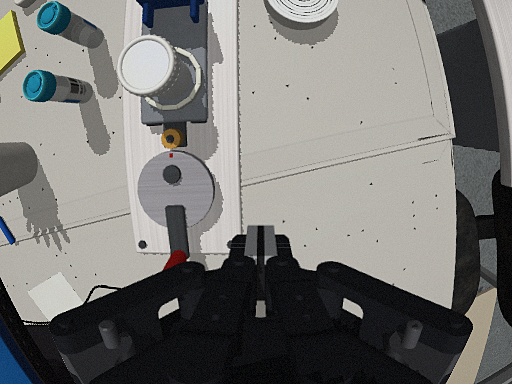

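```bash
python3 - <<'E'
from h import *
a=cv2.imread("pics/wrist10.png");cv2.imwrite("pics/w10z.png",cv2.resize(a[90:260,110:260],None,fx=3.5,fy=3.5,interpolation=3))
o1=bot.get_obs()
o0={"eef_pos":np.array([4.99721838e-01,-1.94642639e-05,4.03790811e-01]),"tool_rot":np.array([2.36517324e-05,7.07862944e-01,-2.81744064e-05,7.06349808e-01])}
def fxy(p): d=p[:2]-C;return np.array([d@[np.cos(YAW),np.sin(YAW)],d@[-np.sin(YAW),np.cos(YAW)]])
for f,o,box in(("wrist0",o0,(180,230,325,360)),("wrist10",o1,(122,155,155,190))):
    im=cv2.imread(f"pics/{f}.png");h=cv2.cvtColor(im,cv2.COLOR_BGR2HSV)
    m=((h[...,0]>8)&(h[...,0]<25)&(h[...,1]>110)&(h[...,2]>60)).astype(np.uint8)
    k=np.zeros_like(m);y0,y1,x0,x1=box;k[y0:y1,x0:x1]=m[y0:y1,x0:x1]
    ct=max(cv2.findContours(k,0,2)[0],key=cv2.contourArea);(c,r)=cv2.minEnclosingCircle(ct)
    piv=(356,150) if f=="wrist0" else (172,174)
    for z in(.04,.05):print(f,c,r,z,"roller",fxy(onz("wrist",c,z,o)).round(4),"piv",fxy(onz("wrist",piv,.048,o)).round(4))
E
```

```text
wrist0 (338.0172424316406, 204.14654541015625) 9.342500686645508 0.04 roller [0.006  0.0032] piv [0.0746 0.0025]
wrist0 (338.0172424316406, 204.14654541015625) 9.342500686645508 0.05 roller [0.0085 0.0066] piv [0.0746 0.0025]
wrist10 (171.7244873046875, 137.88775634765625) 10.986492156982422 0.04 roller [0.0403 0.0023] piv [0.0744 0.0027]
wrist10 (171.7244873046875, 137.88775634765625) 10.986492156982422 0.05 roller [0.04   0.0049] piv [0.0744 0.0027]
```

View pics/w10z.png

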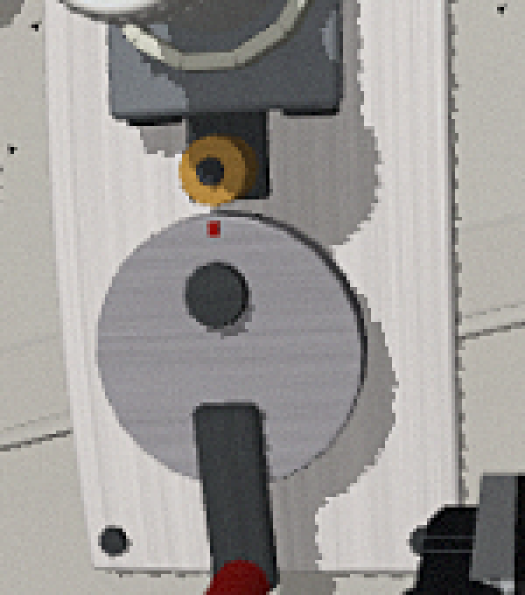

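```bash
python3 - <<'E'
from h import *
for e,q in [((.5647,-.1852,.2364),(-.702,.074,.704,.074)),((.5691,-.1643,.2365),(-.702,.075,.704,.073)),((.5699,-.1601,.2369),(-.701,.084,.705,.068)),((.5702,-.1581,.237),(-.7,.093,.705,.065)),((.5706,-.1562,.2371),(-.699,.101,.705,.062))]:
    M=R.from_quat(q).as_matrix();t=np.array(e)+.155*M[:,0];d=t[:2]-C;print(d@[np.cos(YAW),np.sin(YAW)],M[:,0].round(3))
# travel from plate displacement using sub-pixel ECC on each camera
for n,(x,y,w,h),p,z in(("scene",(270,192,28,40),(283.5,213),.07),):
    a=cv2.imread(f"pics/{n}0.png",0);b=cv2.imread(f"pics/{n}9.png",0)
    t=cv2.GaussianBlur(a[y:y+h,x:x+w],(0,0),.8);s=cv2.GaussianBlur(b[y-6-0:y-6+h,x-9:x-9+w],(0,0),.8)
    W=np.eye(2,3,dtype=np.float32);cc,W=cv2.findTransformECC(t,s,W,cv2.MOTION_TRANSLATION,(3,200,1e-6))
    dx,dy=W[0,2]-9,W[1,2]-6;A=onz(n,p,z);B=onz(n,(p[0]+dx,p[1]+dy),z);d=(B-A)[:2];print(n,cc,dx,dy,d@[np.cos(YAW),np.sin(YAW)],d@[-np.sin(YAW),np.cos(YAW)])
E
```

```text
-0.14128597228444795 [-0.003  0.    -1.   ]
-0.12036444468327401 [-0.003 -0.003 -1.   ]
-0.11918715787784878 [-0.008 -0.022 -1.   ]
-0.11980565549140329 [-0.011 -0.039 -0.999]
-0.1202824716855706 [-0.015 -0.054 -0.998]
scene 0.948406376714793 -8.352599 -5.0253496 0.03231903635019393 0.0015858351659492496
```

The fingertip stayed at fixture x -0.120 to -0.119 under 13–18 N while the wrist kept advancing, so the slide is on a hard stop. The wrist view shows the red mark at the roller with a thin gap, and the pot in its nest. Handing in.

```bash
python3 -c "
from h import *
o=st();print(bot.job_done())"
```

```text
13.07 eef [0.5417 0.0642 0.35  ] x [-0.048 -0.031 -0.998] y [-0.225 -0.973  0.041] z [-0.973  0.227  0.039] j [ 0.12  0.38  0.06  1.3  -0.02 -1.22] F [ 0.1 -0.8  0.3] g 0.0
the job is handed in; nothing more can be done
None
```

I swung the cam to its low point with the closed fingertips. Then I pushed the slide forward by its blue plate until it stopped hard, backed off, and handed the job in at about 13 s. No verdict is reported.

**Cam:** The handle angle measured about 0.01 rad, both before and after the slide push. The red mark faces the roller. The measured handle radius was 88 mm against the 85 mm given.

**Slide:** The fingertip stopped moving while the force rose from 3 N to between 13 and 18 N, which fits the stops. Travel from the pictures disagreed a little: 31.7 to 32.5 mm from the fixed cameras and about 34.5 mm from the wrist camera, each good to about 2 mm. The 32 mm threshold lies inside that spread. I took the slide as home because of the hard stop and the visible gap between roller and cam, and did not push again.

**Pot and bystanders:** In the last pictures the pot stands upright in its nest. The label roll and both tubes look unmoved; I did not measure them, or the spare pot and timer, again. The gripper was clear of everything when I handed in.

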